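# Zero a board tester: set the dial, then hold its recessed button down with the stylus

### The job

Zero the board tester: first turn its black dial so that the white pointer line meets the red mark on the ring around it. Then take the orange stylus from its blue stand, push its steel tip through the yellow-framed hole in the tester and press the red button at the bottom fully down, and finish still gripping the stylus and holding the button down, with the dial still on its mark. Leave the other things on the bench where they are.

Things in the scene. Friction and masses are not known exactly. Their poses are not given: they have to be found in the camera images.
- tester: White low box with a blue band round its foot, 170 (x) x 270 (y) x 60 (z) mm, fixed to the bench at a place and yaw that vary. Origin: centre of its underside; z up; y points along its long side, to the dial's end. The dial's axis stands at y = +65 mm, the hole at y = -65 mm, both at x = 0. All else on its top is under 5 mm high.
- aperture (a point): Centre of the mouth of the round hole, 15 mm across, in the tester's top (60 mm above the bench), framed by a thin yellow square. The hole is a straight vertical shaft; the red button nearly fills it and its top lies 20 mm below the mouth.
- button_top (a point): Centre of the red button's top (14 mm across), 40 mm above the bench when up and 34 mm when fully down.
- button (a joint): Travel of the button, m: 0 up, 0.006 fully down (hard stop). A spring pushes it up, with about 2 N at first and 6 N when fully down.
- dial (a joint): Angle of the dial, rad, 0 to 2.4; grows as the dial turns clockwise seen from above. At 0 the pointer looks along the tester's +y, at pi/2 along its +x. Turns with light friction (0.05 N m) and stays where it is left.
- dial_grip (a point): On the dial's upright axis, 96 mm above the bench, where the TCP goes to grip. Axes turn with the dial: y along the grip bar to the pointer end, z up. Black dial: a round skirt 52 mm across, top 69.5 mm above the bench; on it a bar to pinch across its sides, 14 mm thick, 44 mm long, top 99.5 mm above the bench, white line on its pointer half.
- dial_pointer (a point): Outer end of the white pointer line, on the rim of the dial's skirt, 26 mm from the dial's axis and 69.5 mm above the bench.
- dial_mark (a point): Where the pointer end must come: 26 mm from the dial's axis, in line with the red mark (a red bar 15 x 5 mm lying radially on the aluminium ring, 86 mm across and 63 mm above the bench, around the dial). The ring is fixed; where its mark stands varies; it lies clockwise from the pointer at the start, by 0.5 to 1.45 rad.
- stand: Blue block 70 x 70 x 50 mm (80 mm square black foot), fixed, to the left or to the right of the tester, with a hole 10 mm across and 43 mm deep in the middle of its top, in which the stylus stands. Origin: centre of its underside, z up.
- stylus: Stylus, 123 mm long, about 60 g, upright in the stand, tip down. Origin: its tip; z up along it, x and y square to the handle's faces. Steel shank 7 mm across, round end, z = 0 to 38 mm; orange square handle 18 x 18 mm, z = 38 to 123 mm, black band near its top. In the stand the handle's underside rests on the block's top, so the tip is 12 mm above the bench.
- tub: Bystander: red open box of small parts, 90 x 90 x 50 mm, loose, on the other side of the tester from the stand. Origin: centre of its underside.
- board: Bystander: green circuit board 100 x 170 mm with six dark red parts, 28 mm high, loose, beyond the tester. Origin: centre of its underside.
- spool: Bystander: grey spool 60 mm across and 42 mm high, loose, standing at the far left. Origin: centre of its underside.
- driver: Bystander: screwdriver with a green handle, 170 mm long and 26 mm thick, lying at the far right. Origin: under its middle.
Not all that is in view belongs to the job. Of the things like the stylus, leave any that is purple; of the rest the smaller one is meant.

How it is judged:
By the outcome, as a careful person would: the job done as asked, in the order asked, and still so for the second after the job is handed in, while the arm keeps its last pose, push and grip.
It also fails if it takes over 48 s, if anything falls off the work surface, if the arm or the gripper's body presses on something with over 40 N, if the wrist force passes 120 N, or if a joint passes its speed limit or range.

### The arm

A 6-joint arm with a two-finger parallel gripper is mounted at the origin on the work surface. World frame = base frame: x ahead of the robot, y to its left, z up, the work surface at z = 0. Lengths are in m, angles in rad, forces in N, time in s.
With the tool pointing down it reaches from about 0.2 to 0.875 m from the base axis. Payload 3.4 kg.
Tool frame: the origin (TCP) lies between the finger pads, 19 mm behind the fingertips; this is the grasp point; z points along the fingers, y is the line along which they close (so a half turn about z gives the same grasp; the last joint's range is limited). The gripper opens to 94 mm and grips with 3 to 60 N. Pads are 16 mm wide; open, the fingers measure 119 mm over their backs; the gripper's body (75 mm by 177 mm) begins 78 mm behind the grasp point.
Start: joints at [-1.446, 0.276, 1.505, -0, 1.361, -0.121], TCP at [0.14, -0.558, 0.224] pointing down, gripper open.
Joint ranges: [-2.89, 2.89], [-0.75, 2.08], [0.22, 2.7], [-1.18, 4.32], [0.11, 2.71], [-2.7, 2.7]. Speed limits (rad/s): [2.57, 2.57, 3.14, 3.14, 3.14, 3.14].

### API

Orientations are given as a unit quaternion [w, x, y, z].
In Python, from cell import r, gripper_open, close_gripper, inverse_kinematics, grab_frame gives the robot as it stands. Calls block until the motion is done:
- r.reach(position, orientation): joint-space move of the TCP to a pose.
- r.movel(position, rot=None, rate=0.15, contact_N=None): straight line of the TCP; rot=None keeps the orientation; rate is the mean speed in m/s. With contact_N (N) it stops when the force on the tool has changed by that much, and returns True; else False.
- r.movej(angles): joint-space move.
- gripper_open() and close_gripper(newtons=None): open the fingers fully, or close them until they stop; newtons is the grip in N (None keeps the last).
- r.dwell(seconds).
- inverse_kinematics(position, orientation): joint angles nearest the present ones, or None.
- r.read_state(): the state.
- grab_frame(name): name is "scene" or "top" or "wrist"; returns a dict with "frame" (400x640x3 uint8, blue, green, red), "K" (3x3 intrinsics, pixels), "R" (3x3) and "t" (3): a world point X has camera coordinates R X + t; the wrist camera has in their place "T_tool_cam" (4x4, takes a point from camera to tool coordinates, whose origin is the TCP and whose axes are the flange's). Camera axes: x right, y down, z forward; pixel columns grow to the right and rows downward; lengths in m; the calibration is good to about 2 mm. A picture is of the moment at which its call begins: read the wrist's pose just before it. There is no depth.
A pose or a line that the arm cannot do raises r.IKError and nothing moves.
- r.job_done(): hands the job in; it is judged then, once.
The state is a dict: "time": time; "qpos": joint angles; "joint_vel": joint speeds; "effort": joint torques, N m; "ee_pos": TCP position; "eef_rot": TCP orientation; "ft_force": force on the tool from outside, world axes, zero at the start; "torque": the same for the moment, N m; "finger_gap": finger opening in m; "finger_force": force on a finger pad.
Only numpy, scipy, OpenCV 4.12 (cv2) and the standard library are available. Lean on these libraries where they do the work, as an engineer would, in place of code of your own. Each camera call takes 0.05 s, during which the arm holds its last target. There are 200 camera calls.

## Working session

There is one attempt and no reset: what is moved stays moved. The work goes in short steps, each a Python script; the robot and the scene stay as the last script left them, time stands still between calls to the robot, and variables do not carry over. Pictures are saved under pics/ and viewed, at most 10 in all, crops included, and the job is handed in when it is done.

```bash
ls; mkdir -p pics; python3 - <<'E'
from cell import *
import cv2,pickle
d={}
for n in("scene","top"):
    f=grab_frame(n);d[n]=f;cv2.imwrite(f"pics/{n}0.png",f["frame"])
    print(n,f["K"],f["R"],f["t"])
pickle.dump(d,open("f0.pkl","wb"))
s=r.read_state();print(s["time"],s["ee_pos"],s["eef_rot"],s["finger_gap"])
E
```

```text
pics
scene [[368.6597115    0.         320.7634386 ]
 [  0.         368.6597115  197.15632048]
 [  0.           0.           1.        ]] [[-0.87736506  0.47948402 -0.01804488]
 [ 0.30978899  0.53733472 -0.784412  ]
 [-0.36641688 -0.69380578 -0.61997758]] [ 0.52523994 -0.14812241  1.18527379]
top [[517.43641115   0.         312.38488364]
 [  0.         517.43641115 200.57038178]
 [  0.           0.           1.        ]] [[-0.00973558 -0.99990367 -0.00989307]
 [-0.99076129  0.01098396 -0.13517183]
 [ 0.13526747  0.00848569 -0.99077278]] [0.04252447 0.64659365 1.43464213]
0.1 [ 0.13986378 -0.55723833  0.22349045] [-8.15780862e-04  9.92458776e-01  1.22576145e-01  1.35860533e-05] 0.09397731815306834
```

View pics/scene0.png

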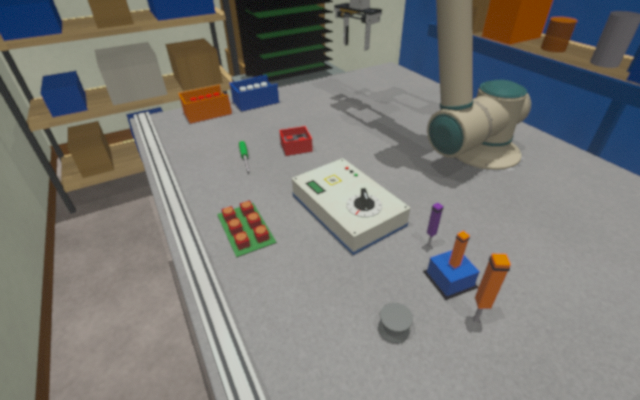

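View pics/top0.png

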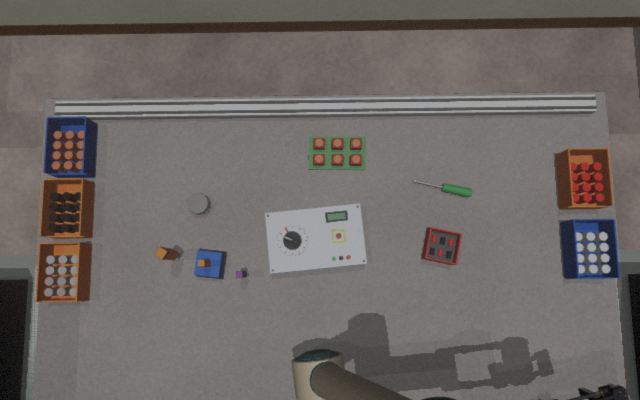

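Candidates in top: purple (241,273), which is excluded; large orange (166,254), free-standing; and orange in the blue stand (203,263), smaller, which is the one to take. I'll check it in a crop of both views.

```bash
python3 - <<'E'
import cv2,pickle,numpy as np
d=pickle.load(open("f0.pkl","rb"))
a=cv2.resize(d["top"]["frame"][195:285,150:375],None,fx=3.5,fy=3.5,interpolation=cv2.INTER_CUBIC)
b=cv2.resize(d["scene"]["frame"][150:330,285:515],None,fx=1.5,fy=1.5,interpolation=cv2.INTER_CUBIC)
o=np.zeros((590,790,3),np.uint8);o[:a.shape[0],:a.shape[1]]=a;o[318:318+b.shape[0],:b.shape[1]]=b
cv2.imwrite("pics/c1.png",o)
E
cat > h.py <<'E'
import numpy as np,cv2
from scipy.spatial.transform import Rotation as Rn
def ray(f,uv):
    R,t=np.array(f["R"]),np.array(f["t"])
    c=-R.T@t; d=R.T@np.linalg.inv(f["K"])@np.array([*uv,1.]); return c,d/np.linalg.norm(d)
def onz(f,uv,z):
    c,d=ray(f,uv); return c+d*(z-c[2])/d[2]
def tri(*obs):   # (frame,uv)...
    A=np.zeros((3,3));b=np.zeros(3);rs=[ray(f,p) for f,p in obs]
    for c,d in rs: M=np.eye(3)-np.outer(d,d);A+=M;b+=M@c
    X=np.linalg.solve(A,b); return X,[np.linalg.norm(np.cross(X-c,d)) for c,d in rs]
def proj(f,X):
    p=f["K"]@(np.array(f["R"])@X+f["t"]);return p[:2]/p[2]
def wristframe(r,grab):
    s=r.read_state();f=grab("wrist")
    T=np.eye(4);w=np.array(s["eef_rot"]);T[:3,:3]=Rn.from_quat(w[[1,2,3,0]]).as_matrix();T[:3,3]=s["ee_pos"]
    C=np.linalg.inv(T@np.array(f["T_tool_cam"]));f["R"],f["t"]=C[:3,:3],C[:3,3];return f
def down(yaw): # tool z down, tool y axis closing along world direction yaw+90deg
    q=(Rn.from_euler("z",yaw)*Rn.from_euler("x",np.pi)).as_quat();return [q[3],*q[:3]]
E
python3 - <<'E'
import pickle;from h import *
d=pickle.load(open("f0.pkl","rb"));T=d["top"];S=d["scene"]
for n,p,z in [("dial",(291,240),.0995),("hole",(338.5,236),.06),("sty",(203.5,263.5),.135),("stand",(209,264),.05)]:print(n,onz(T,p,z).round(3))
print("sty tri top",tri((T,(203.5,263.5)),(S,(463,235))))
E
```

```text
dial [0.532 0.095 0.099]
hole [ 0.544 -0.036  0.06 ]
sty [0.47  0.324 0.135]
stand [0.47  0.327 0.05 ]
sty tri top (array([0.46817116, 0.32797698, 0.12871161]), [np.float64(0.0029145024571056682), np.float64(0.0029145024571056487)])
```

View pics/c1.png

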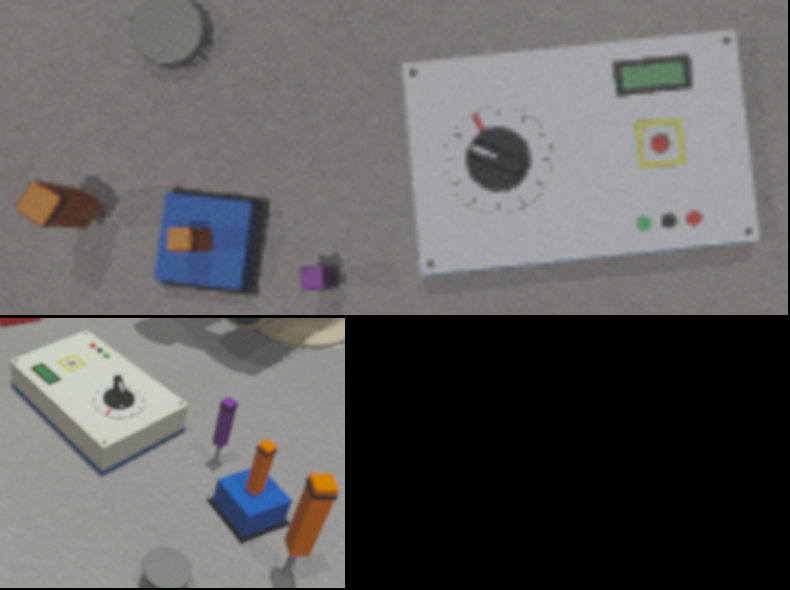

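The crop confirms it: orange stylus in the blue stand, the larger orange one to its left, purple to its right. The pointer is near tester +y and the red mark clockwise of it. Next, close wrist views.

```bash
cat > go.py <<'E'
from cell import *
from h import *
import pickle
fs=[]
for p in [(.50,.02,.33),(.47,.09,.28),(.44,.26,.33),(.42,.33,.33)]:
    r.reach(list(p),down(0.09)); r.dwell(.15); fs.append(wristframe(r,grab_frame))
pickle.dump(fs,open("w.pkl","wb"))
print(r.read_state()["time"],r.read_state()["qpos"],fs[0]["T_tool_cam"],fs[0]["K"])
o=np.vstack([np.hstack([fs[0]["frame"],fs[1]["frame"]]),np.hstack([fs[2]["frame"],fs[3]["frame"]])])
cv2.imwrite("pics/w4.png",cv2.resize(o,(800,500),interpolation=cv2.INTER_AREA))
E
python3 go.py
```

```text
4.9417 [ 5.33759383e-01  1.71686631e-01  1.38793027e+00 -5.99902280e-04
  1.58210617e+00  2.01624832e+00] [[ 8.73677239e-04 -9.70373249e-01 -2.41609177e-01  7.12689954e-02]
 [ 9.99999459e-01  9.84201528e-04 -3.36767292e-04  7.69371109e-04]
 [ 5.64582092e-04 -2.41608752e-01  9.70373584e-01 -1.60596255e-01]
 [ 0.00000000e+00  0.00000000e+00  0.00000000e+00  1.00000000e+00]] [[301.76401912   0.         317.89542757]
 [  0.         301.76401912 201.43187511]
 [  0.           0.           1.        ]]
```

View pics/w4.png

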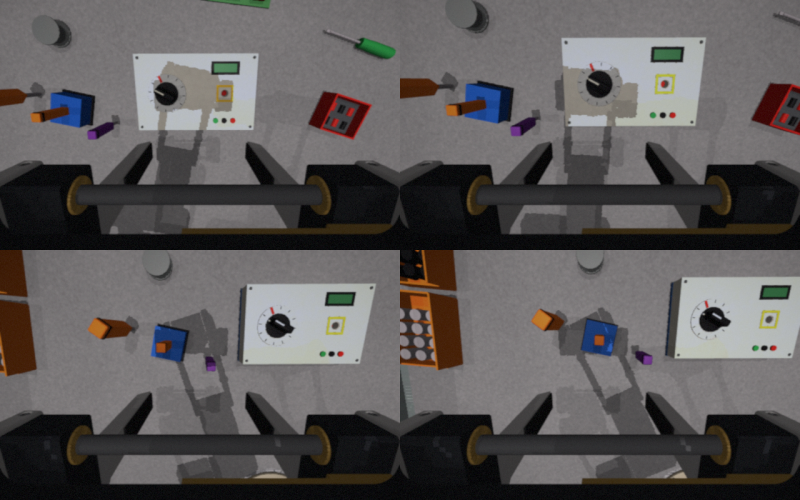

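Frames: 0 and 1 show the dial at about (269,149) and (320,133), with the yellow frame to its right; 2 and 3 show the stylus top at about (261,155) and (320,144). I'll enlarge those four.

```bash
python3 - <<'E'
from h import *;import pickle
fs=pickle.load(open("w.pkl","rb"));o=[]
for i,(u,v) in [(1,(320,133)),(0,(269,149)),(2,(266,148)),(3,(320,144))]:
    x0,y0=u-33,v-25;o.append(cv2.resize(fs[i]["frame"][y0:y0+50,x0:x0+66],(396,300),interpolation=cv2.INTER_CUBIC));print(i,x0,y0)
cv2.imwrite("pics/c2.png",np.vstack([np.hstack(o[:2]),np.hstack(o[2:])]))
c=[]
for i,f in enumerate(fs):
    h=cv2.cvtColor(f["frame"],cv2.COLOR_BGR2HSV)
    m=cv2.inRange(h,(24,110,90),(36,255,255))
    n,l,s,cc=cv2.connectedComponentsWithStats(cv2.morphologyEx(m[:230],cv2.MORPH_CLOSE,np.ones((5,5))))
    k=1+np.argmax(s[1:,4]);ys,xs=np.where(l==k);p=cv2.minAreaRect(np.c_[xs,ys].astype(np.float32));c.append(p[0]);print(i,p,s[k],onz(f,p[0],.06).round(4))
print(tri(*zip(fs,c)))
E
```

```text
1 287 108
0 236 124
2 233 123
3 287 119
0 ((371.4212646484375, 147.995849609375), (1.997235655784607, 24.019386291503906), 3.012787342071533) [370 136   3  25  39] [ 0.5482 -0.0526  0.06  ]
1 ((423.5, 134.0), (30.0, 31.0), 90.0) [408 119  32  31 361] [ 0.5453 -0.0358  0.06  ]
2 ((537.0, 120.5), (27.0, 30.0), 90.0) [522 107  31  28 295] [ 0.5456 -0.036   0.06  ]
3 ((591.0, 110.5), (32.0, 27.0), 0.0) [575  97  33  28 303] [ 0.5457 -0.0359  0.06  ]
(array([ 0.54701203, -0.05053037,  0.03957239]), [np.float64(0.005621715102527534), np.float64(0.007510253264394553), np.float64(0.0003144233809017767), np.float64(0.002446718236837275)])
```

View pics/c2.png

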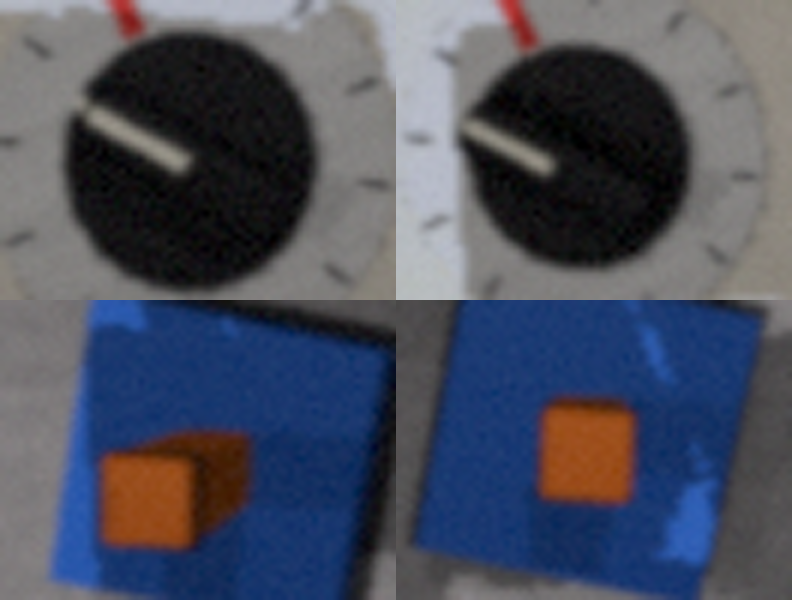

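```bash
python3 - <<'E'
from h import *;import pickle
fs=pickle.load(open("w.pkl","rb"))
off={1:(287,108),0:(236,124),2:(233,123),3:(287,119)}
P=lambda i,x,y:((x+.5)/6-.5+off[i][0],(y+.5)/6-.5+off[i][1])
ap,e=tri(*zip(fs[1:],[(423.5,134.0),(537.0,120.5),(591,110.5)]));print("ap",ap,e)
s=tri((fs[2],P(2,148,201)),(fs[3],P(3,190,156)));print("sty",s)
f=fs[3]; print("sty edge yaw",[np.degrees(np.arctan2(*(onz(f,P(3,*b),.135)-onz(f,P(3,*a),.135))[[1,0]])) for a,b in [((144,108),(238,108)),((145,202),(142,108)),((237,200),(237,108))]])
c=[]
for i,ctr,pin,pout,m0,m1 in [(1,(190,161),(185,165),(91,113),(133,36),(118,-1)),(0,(579-396,156),(551-396,165),(470-396,124),(529-396,46),(508-396,0))]:
    f=fs[i];C=onz(f,P(i,*ctr),.0695);D=ap-C
    yaw=np.arctan2(D[0],-D[1]); 
    ang=lambda v:np.degrees(yaw)+90-np.degrees(np.arctan2(v[1],v[0]))
    a,b=[onz(f,P(i,*q),.0995) for q in (pin,pout)]
    m,n=[onz(f,P(i,*q),.0635) for q in (m0,m1)]
    print(i,"C",C,np.linalg.norm(D[:2]),"yaw",np.degrees(yaw),"line pts rel",(a-C)[:2],(b-C)[:2],"ang line",ang(b-a),"b from C",ang(b-C),"mark",ang(m-C),ang(n-C),np.linalg.norm((m-C)[:2]),np.linalg.norm((n-C)[:2]))
    c.append((f,P(i,*ctr)))
print(tri(*c))
E
```

```text
ap [ 0.54550894 -0.03556808  0.0605031 ] [np.float64(0.00018648887887417424), np.float64(0.00011147648155745762), np.float64(0.00015281922817132523)]
sty (array([0.470882  , 0.33212747, 0.13131841]), [np.float64(8.034326394644645e-05), np.float64(8.034326394647656e-05)])
sty edge yaw [np.float64(-84.88330606096176), np.float64(6.635411444895455), np.float64(5.492880744946826)]
1 C [0.53337938 0.09366587 0.0695    ] 0.1298019252342111 yaw 5.3619253437678385 line pts rel [-0.00011321  0.00095405] [0.00761992 0.01895836] ang line 28.60619166251047 b from C 27.258550408537943 mark 65.05603569285395 65.64175074957916 0.026914787977361417 0.034598548649205904
0 C [0.5335837  0.09347767 0.0695    ] 0.12959559098718298 yaw 5.279762866963781 line pts rel [0.00024337 0.00098135] [0.00732003 0.01850881] ang line 27.265996044541197 b from C 26.85800655248002 mark 65.07180991061792 65.72881769629325 0.02707331808235048 0.038166181605011486
(array([0.53340297, 0.09368347, 0.06810097]), [np.float64(5.994123866643231e-05), np.float64(5.9941238666644974e-05)])
```

Measurements agree with the text: aperture height 60.5 mm, dial 129.7 mm from the hole, stylus top about 131 mm, pointer 28° and mark 65.4° (Δ 0.65 rad). Turning the dial.

```bash
cat > dial.py <<'E'
from cell import *
from h import *
import pickle
C=[.5334,.0937]; d=np.radians
r.reach([*C,.17],down(d(67.5))); r.movel([*C,.096],rate=.12)
close_gripper(20); s=r.read_state(); print(s["finger_gap"],s["ee_pos"],s["ft_force"],s["torque"])
q=np.array(s["qpos"]); q[5]+=d(67.5-29.9); r.movej(list(q)); r.dwell(.2)
s=r.read_state(); print(s["ee_pos"],s["eef_rot"],s["ft_force"],s["torque"])
gripper_open(); r.movel([*C,.17],rate=.2)
r.reach([.47,.09,.28],down(.09)); r.dwell(.15)
f=wristframe(r,grab_frame); pickle.dump(f,open("d.pkl","wb")); print(r.read_state()["time"])
u,v=proj(f,np.array([*C,.0695])).round().astype(int); print(u-33,v-25)
cv2.imwrite("pics/d1.png",cv2.resize(f["frame"][v-25:v+25,u-33:u+33],(792,600),interpolation=cv2.INTER_CUBIC))
E
python3 dial.py
```

```text
0.013686231577370034 [0.5316413  0.09433751 0.09586424] [-4.57296451  3.02639868  3.39506514] [ 0.53022241  0.87150909 -0.01230531]
[0.5317274  0.09426748 0.09588293] [-9.01093331e-04  9.66093487e-01  2.58186916e-01 -1.44171508e-03] [-1.27195869  1.21957261  1.10347283] [ 0.17890288  0.23225286 -0.07248175]
11.7667
286 107
```

View pics/d1.png

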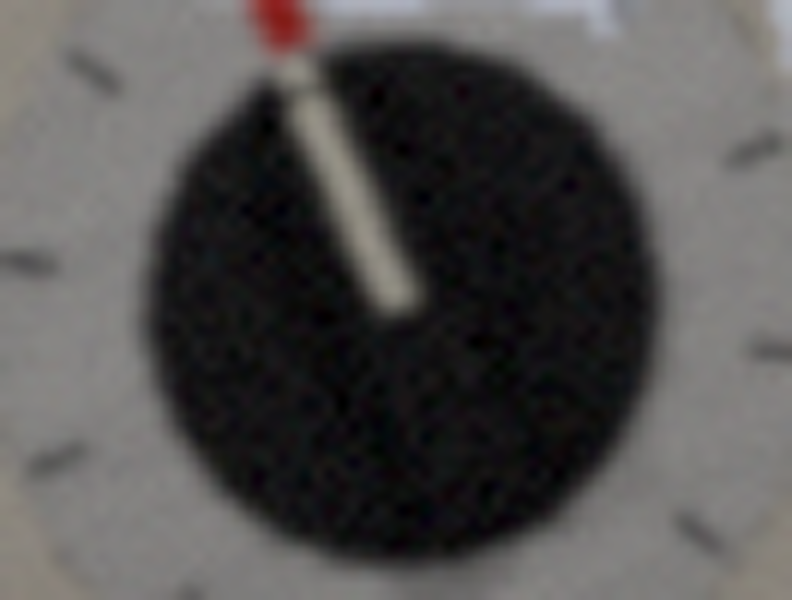

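Pointer end at about (297,78) in the crop, meeting the red mark's inner end (287,48). I'll compute the residual; the gripper's self-centring also shows a camera bias of about (-1.7, +0.6) mm.

```bash
python3 - <<'E'
from h import *;import pickle
f=pickle.load(open("d.pkl","rb"))
P=lambda x,y:((x+.5)/12-.5+286,(y+.5)/12-.5+107)
C=onz(f,P(405,301),.0695);print(C)
ang=lambda v:95.3-np.degrees(np.arctan2(v[1],v[0]))
for n,p,z in [("rim",(297,75),.0695),("lineend",(306,98),.0995),("linein",(400,308),.0995),("m0",(287,50),.0635),("m1",(275,0),.0635)]:
    X=onz(f,P(*p),z);print(n,ang(X-C),np.linalg.norm((X-C)[:2]))
a,b=[onz(f,P(*p),.0995) for p in((400,308),(306,98))];print("line",ang(b-a))
E
```

```text
[0.53367449 0.09355501 0.0695    ]
rim 63.87660845869921 0.02395000330715793
lineend 63.94359388924727 0.020494456693560197
linein 2.361153479269106 0.0005658197804328589
m0 64.16790320846778 0.026778909660842242
m1 66.03635420790378 0.03155464783899828
line 65.3530703027787
```

Dial is within about 1° of the mark. Now the stylus, closing along x to stay clear of its neighbours.

```bash
cat > sty.py <<'E'
from cell import *
from h import *
import pickle
S=[.4692,.3327]; R=down(np.radians(95.6))
r.reach([*S,.23],R); print(r.movel([*S,.087],rate=.12,contact_N=15))
close_gripper(40); s=r.read_state(); p0=np.array(s["ee_pos"]); print(s["finger_gap"],p0,s["ft_force"],s["torque"])
p=list(p0);p[2]+=.09; r.movel(p,rate=.15); s=r.read_state(); print(s["finger_gap"],s["finger_force"],s["ee_pos"],s["ft_force"])
H=[.5438,-.035]
r.reach([*H,.20],R); r.dwell(.2)
f=wristframe(r,grab_frame); g=grab_frame("scene"); pickle.dump((f,g),open("s.pkl","wb")); print(r.read_state()["time"],r.read_state()["ee_pos"])
u,v=proj(g,np.array([*H,.1])).round().astype(int);print(u,v)
a=cv2.resize(f["frame"],(640,400))[:, 100:540]; b=cv2.resize(g["frame"][v-50:v+50,u-45:u+45],(360,400),interpolation=cv2.INTER_CUBIC)
cv2.imwrite("pics/s1.png",np.hstack([a,b]))
E
python3 sty.py
```

```text
False
0.018149849402370598 [0.46925254 0.33271983 0.08699761] [-0.04536325  0.02182118  0.64051278] [-0.04214813 -0.10815744 -0.01960744]
0.01785472214956217 39.962464570999146 [0.4686184 0.3323829 0.1762093] [ 0.56581981 -0.78239701 -0.2816216 ]
17.7583 [ 0.54384699 -0.034213    0.19997261]
332 167
```

View pics/s1.png

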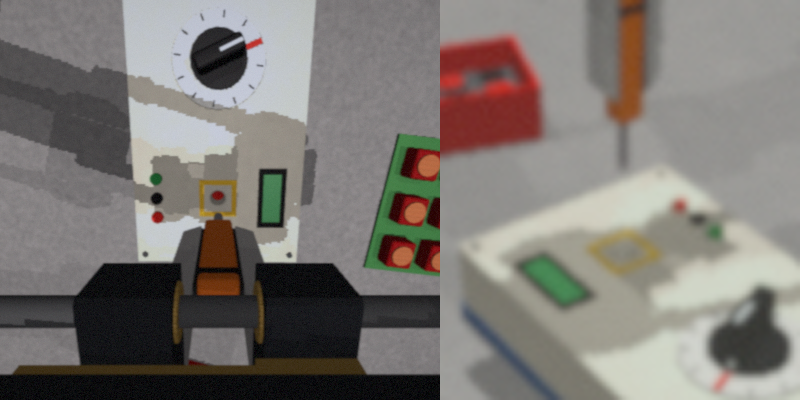

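Stylus gripped straight (gap 18 mm), tip in wrist frame at about (317,215), just short of the yellow-framed hole at (318,197); the pointer is still on the mark. I'll lower to just above the mouth and compare the tip with the hole directly.

```bash
python3 - <<'E'
from cell import *
from h import *
import pickle
def yel(f):
    m=cv2.inRange(cv2.cvtColor(f["frame"],cv2.COLOR_BGR2HSV),(22,100,70),(36,255,255))[:,280:360];m[240:]=0
    ys,xs=np.where(m>0);p=((xs.min()+xs.max())/2+280,(ys.min()+ys.max())/2);print(len(xs),xs.min()+280,xs.max()+280,ys.min(),ys.max(),onz(f,p,.06));return p
f,_=pickle.load(open("s.pkl","rb"));p=yel(f)
r.movel([.5438,-.035,.143],rate=.1);r.dwell(.15)
f=wristframe(r,grab_frame);p=yel(f);s=r.read_state();print(s["ee_pos"],s["time"])
e=np.array(s["ee_pos"]);print("tip px",proj(f,e-[0,0,.075]),"mouth plane below tip px",proj(f,e*[1,1,0]+[0,0,.06]))
u,v=np.round(p).astype(int);print(u-33,v-25)
pickle.dump(f,open("t.pkl","wb"));cv2.imwrite("pics/t1.png",cv2.resize(f["frame"][v-25:v+25,u-33:u+33],(792,600),interpolation=cv2.INTER_CUBIC))
E
```

```text
270 300 336 180 216 [ 0.54561925 -0.03570278  0.06      ]
231 295 338 191 227 [ 0.5446913  -0.03330698  0.06      ]
[ 0.54435268 -0.03513259  0.14376209] 18.675
tip px [315.84283218 213.98509351] mouth plane below tip px [315.8882586  211.04406234]
283 184
```

View pics/t1.png

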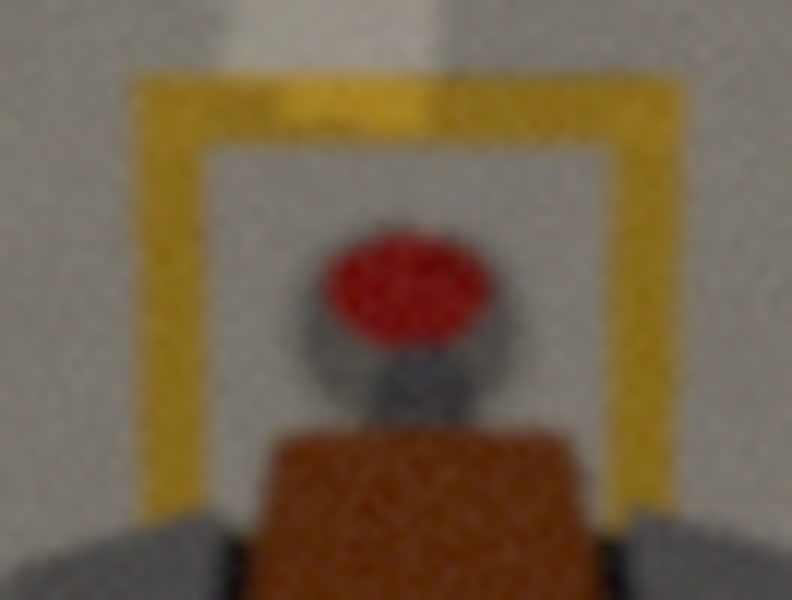

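In the crop, the tip end at (422,345) projects to about 1 mm right of the hole centre (409,343), well inside the 4 mm clearance. I'll shift -0.7 mm in x, insert and press.

```bash
python3 - <<'E'
from cell import *
from h import *
def st(n):
    s=r.read_state();print(n,round(s["time"],2),np.round(s["ee_pos"],4),np.round(s["ft_force"],2),round(s["finger_gap"],4),round(s["finger_force"],1));return s
p=[.5432,-.035]
st("pre");c=r.movel([*p,.119],rate=.04,contact_N=8);s=st("in");print(c)
if not c:
    print(r.movel([*p,.100],rate=.02,contact_N=18));r.dwell(.4);st("press")
    f=wristframe(r,grab_frame);g=grab_frame("scene")
    u,v=proj(g,np.array([*p,.09])).round().astype(int)
    cv2.imwrite("pics/p1.png",np.hstack([f["frame"][:, 100:540],cv2.resize(g["frame"][v-50:v+50,u-45:u+45],(360,400),interpolation=cv2.INTER_CUBIC)]))
E
```

```text
pre 18.68 [ 0.5444 -0.0351  0.1438] [-0.52 -0.73 -0.89] 0.0175 40.0
in 19.43 [ 0.5433 -0.035   0.119 ] [ 0.3   0.1  -1.48] 0.0183 40.0
False
True
press 20.48 [ 0.5435 -0.0351  0.1083] [-0.35 -0.    6.93] 0.0177 40.0
```

Tip at about 33.3 mm with 7–8 N, so it's at the stop with little margin. I'll press somewhat harder and check.

```bash
python3 - <<'E'
from cell import *
from h import *
for z in (.1075,.1065):
    s=r.read_state()
    if s["ft_force"][2]>14: break
    print(r.movel([.5433,-.035,z],rate=.02));r.dwell(.3)
    s=r.read_state();print(s["time"],s["ee_pos"],s["ft_force"],s["finger_gap"],s["finger_force"])
E
```

```text
False
21.125 [ 0.54355844 -0.03507765  0.10829585] [-1.03527945  0.16559776  6.21304948] 0.017611166188370966 39.964027404785156
False
21.675 [ 0.54359475 -0.03506849  0.10805426] [-1.07299977  0.26724408 11.42343577] 0.018048518562855307 39.96481955051422
```

View pics/p1.png

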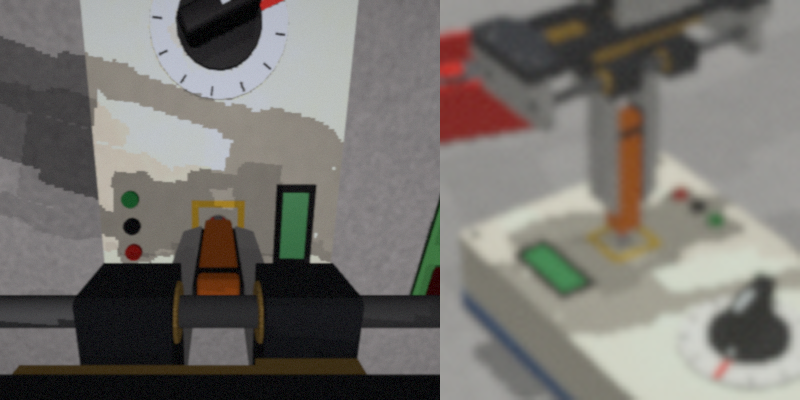

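The shank is in the hole and the pointer still meets the mark. At 11 N the tip barely moves, which means the hard stop. One small extra push, then hand in.

```bash
python3 - <<'E'
from cell import *
r.movel([.5433,-.035,.1055],rate=.02);r.dwell(.5)
s=r.read_state();print(s["time"],s["ee_pos"],s["ft_force"],s["finger_gap"],s["finger_force"])
if 9<s["ft_force"][2]<30 and s["finger_gap"]>.016: print(r.job_done())
E
```

```text
22.425 [ 0.54362378 -0.03508243  0.10786405] [-3.74629564  0.62413486 16.03775379] 0.018110623892108223 39.96565639972687
the job is handed in; nothing more can be done
None
```

The job is handed in at 22.4 s: the dial measured within about 1° of its mark, and the stylus is still gripped with the button held at its hard stop with about 16 N; I did not see the judge's result.

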